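# Lock the marker holder, then hold the inspection mirror on the marker

## Robot

A 6-joint arm with a two-finger parallel gripper is mounted at the origin on a cart in front of the work surface, level with it; the furniture and walls round the work are solid. World frame = base frame: x ahead of the robot, y to its left, z up, the work surface at z = 0. Lengths are in m, angles in degrees, forces in N, time in s.
With the tool pointing down it reaches from about 0.35 to 0.85 m from the base axis. Payload 8.1 kg.
Tool frame: the origin (TCP) lies between the finger pads; the fingertips stand ahead of it and the grasp point (between the pads) lies 5 mm behind it (robot.finger_overhang is the z of the fingertips in the tool frame, in m); z points along the fingers, y is the line along which they close (so a half turn about z gives the same grasp; the last joint's range is limited). The gripper opens to 93 mm and grips with 3 to 60 N. Pads are 15 mm wide; open, the fingers measure 128 mm over their backs; the gripper's body (75 mm by 188 mm) begins 65 mm behind the grasp point.
Start: joints at [-80.065, 7.471, 85.268, -0, 87.261, -4.893], TCP at [0.154, -0.58, 0.233] pointing down, gripper open.
Joint ranges: [-169.43, 169.43], [-51.17, 129.36], [1.28, 143.12], [-76.62, 256.62], [0, 156.53], [-152.29, 152.29]. Speed limits (degrees/s): [136.94, 136.94, 159.86, 180, 180, 180].

## Interface

Orientations are given as [roll, pitch, yaw] about the fixed x, y, z axes, in that order (R = Rz(yaw) Ry(pitch) Rx(roll)).
In Python, from station import robot, vision gives the robot as it stands.
- The arm moves only by the tool move_arm, never from a script. Its argument "series" is a list of rows, each a list of 5 numbers: the shift along the tool's x, y, z in m, then the turn about the tool's z in rad, then the closure in counts, from 0 (fully open) to 255 (shut). A call has 1 to 8 rows; each row shifts and turns the commanded pose from where the row before left it, along the tool's axes as they then stand; what a row does not reach is not made up. A row lasts 1/12 s, in which the tool goes at most 41.7 mm and 7.16 degrees, less where a joint would pass 70% of its speed; a pose out of reach is approached as far as the arm can. A call with a gripper value outside its range is refused whole. The fingers move at their own pace and stop on an object; the grip force is fixed at half the most. Time passes only in rows, so rows that do not move let the fingers close. It gives the time, the measured TCP pose, the force, the opening and the grip force at its end, in the units of the state.
- robot.sense(): the state, without advancing time (a new reading comes with each control period).
- vision.camera(name): name is "side" or "top" or "wrist"; returns the picture (384x512x3 uint8, red, green, blue); there is no depth.
- vision.camera_model(name): a dict with "intrinsics" (3x3 intrinsics, pixels), "k1" (the pictures are not rectified: a ray, as slopes to the right and down, at radius r is drawn at 1 + k1 r^2 times it, then the intrinsics apply), "R" (3x3) and "t" (3): a world point X has camera coordinates R X + t. Camera axes: x right, y down, z forward; pixel columns grow to the right and rows downward; lengths in m; the calibration is good to about 2 mm. A picture is of the moment at which its call begins: read the wrist's pose just before it. camera_model takes no time and is no camera call; for the wrist camera it gives the pose at the moment of the call.
- robot.hand_in(): hands the job in; it is judged then, once.
The state is a dict: "clock": time; "joint_positions": joint angles; "dq": joint speeds; "joint_torque": joint torques, N m; "tool_pos": TCP position; "orientation": TCP orientation; "force": force on the tool from outside, world axes, zero at the start; "ft_torque": the same for the moment, N m; "grip_width": finger opening in m; "gripper_force": force on a finger pad.
Only numpy, scipy, OpenCV 4.12 (cv2) and the standard library are available. Lean on these libraries where they do the work, as an engineer would, in place of code of your own. Each camera call takes 0.05 s, during which the arm holds its last target. There are 200 camera calls.

## Task

Turn the lock collar of the marker holder anticlockwise (seen from above) by its lever, all the way home to the locked mark. Then turn the spring-loaded inspection mirror by the grip tab on its top until the ball marker appears in the middle of the mirror as seen from the small camera on the rig, and keep hold of the mirror, still, at that angle: the program finishes while the fingers hold it. Leave the resin puck, the spare objective and the eyepiece cap where they are.

Things in the scene. Friction and masses are not known exactly. Their poses are not given: they have to be found in the camera images.
- rig: Fixed inspection rig, an aluminium bar 12 mm high: a round mirror stands over one end, a small box camera 123 mm high at the other. Origin on the worktop, on the mirror's upright turning axis; x points level from there to the camera, z up. The camera lens looks level along -x at the mirror's centre, 100 mm above the worktop.
- camera_lens (a point): Centre of the camera's front lens, 140 mm from the mirror's turning axis, 100 mm above the worktop (barrel 34 mm in diameter). The camera body behind it is 44 x 46 x 46 mm.
- mirror_head: Round upright mirror, 62 mm over its frame, 8 mm thick, on an upright turning axis. Origin on that axis at the mirror's centre, 100 mm above the worktop; x points level out of the reflecting face, z up. A spring (0.06 N m per rad) rests it on a stop, x 0.1 rad clockwise (from above) of the rig's x; it turns only anticlockwise, up to 1.5 rad, and swings back when let go.
- mirror_grip (a point): Centre of the black ribbed grip tab on top of the mirror head, on the turning axis, 161 mm above the worktop. The tab is 13 mm thick (along the mirror's x), 34 mm wide (along its y) and 36 mm high, top at 179 mm; the mirror's frame below it ends at 131 mm. Same axes as the mirror head.
- sight_line: Imaginary: the camera's line of sight after the mirror. Origin at the mirror's centre; x points level along the reflected line. It turns twice as far as the mirror and must pass through the ball. That is so when the mirror's x axis halves the level angle between the directions from the mirror's centre to the lens and to the ball (0.55 to 1.22 rad of turn from rest).
- marker_ball (a point): Centre of the ball marker, 30 mm in diameter, white, on a 10 mm stem in the middle of the marker holder, 100 mm above the worktop, as high as the lens and the mirror's centre. The holder is fixed: a round foot 100 mm in diameter and 12 mm high. The ball does not turn with the collar; it stands on the collar's axis.
- lock_pin (a point): Point on the upright steel pin at the end of the lock collar's lever, 60 mm above the worktop and 72 mm from the collar's axis. The pin is 12 mm in diameter, with its top at 80 mm; the lever under it (12 mm wide) ends at 32 mm height. x points outward along the lever, z up.
- lock_collar (a joint): Angle of the lock collar about its upright axis (through the ball), rad, growing anticlockwise from above: 0 with its nib at the round dot (open), 1.05 with its nib at the bar on the foot (locked mark); the stop is at 1.1. It starts between 0 and 0.35, and stays where it is left (friction about 0.04 N m).
- puck: Bystander: resin specimen puck with a metal sample in its top, 40 mm in diameter and 22 mm high, loose. Origin at the centre of its underside.
- objective: Bystander: black spare objective, 60 mm in diameter and 48 mm high, loose. Origin at the centre of its underside.
- cap: Bystander: black eyepiece cap, 36 mm in diameter and 12 mm high, loose. Origin at the centre of its underside.

How it is judged (in metres and radians):
On the way, in this order (a step that is already met when the one before it is completed fails the run):
1. the lock collar is turned home to its locked mark (value of joint lock_collar above 0.98 rad), for 0.2 s.
2. the mirror is held so that the camera sees the ball marker in its middle (x of marker_ball in the frame of sight_line above 0.05 m and y of marker_ball in the frame of sight_line between -0.02 and 0.02 m and contact force between the fingers and mirror_head above 0.5 N), for 0.3 s.
At the end, for the whole second after the job is handed in: The lock collar stands at its locked mark (beyond 0.98 rad), and the fingers still hold the mirror (contact over 0.5 N), turning slower than 0.1 rad/s, at an angle where the camera's reflected line of sight passes within 20 mm of the centre of the ball marker (all of step 2 and value of joint lock_collar above 0.98 rad and angular speed of mirror_head below 0.1 rad/s); the arm keeps its last pose, push and grip.
It fails at once if the resin puck is moved by more than 30 mm (distance of puck from where it was at the start of the episode above 0.03 m).
It fails at once if the spare objective is moved by more than 30 mm (distance of objective from where it was at the start of the episode above 0.03 m).
It fails at once if the eyepiece cap is moved by more than 30 mm (distance of cap from where it was at the start of the episode above 0.03 m).
It also fails if it takes over 42 s, if anything falls off the work surface, if the arm or the gripper's body presses on something with over 40 N, if the wrist force passes 120 N, or if a joint passes its speed limit or range.

## Working session

There is one attempt and no reset: what is moved stays moved. The work goes in short steps, Python scripts to look and compute and a tool call to move; the robot and the scene stay as the last step left them, time stands still between calls to the robot, and variables do not carry over. Pictures are saved under pics/ and viewed, at most 10 in all, crops included, and the job is handed in when it is done.

Besides the shell and the picture viewer there is one more tool, called after "Call:" as name(argument=value, ...), one argument or row to a line, values as JSON. move_arm: Moves the arm, as the interface text tells. Its arguments: {"type":"object","properties":{"series":{"type":"array"}},"required":["series"]}

```bash
mkdir -p pics
cat > h.py <<'E'
import numpy as np, cv2
from station import robot, vision
def ray(m,u,v):
    K=np.array(m["intrinsics"]);R=np.array(m["R"]);t=np.array(m["t"])
    d=np.array([(u-K[0,2])/K[0,0],(v-K[1,2])/K[1,1]]);x=d.copy()
    for _ in range(20): x=d/(1+m["k1"]*(x@x))
    return -R.T@t, R.T@np.array([x[0],x[1],1])
def plane(m,u,v,z):
    o,d=ray(m,u,v); return o+d*(z-o[2])/d[2]
def proj(m,X):
    K=np.array(m["intrinsics"]);c=np.array(m["R"])@np.array(X)+np.array(m["t"]);x=c[:2]/c[2]
    x=x*(1+m["k1"]*(x@x)); return K[0,0]*x[0]+K[0,2],K[1,1]*x[1]+K[1,2]
def tri(m1,p1,m2,p2):
    o1,d1=ray(m1,*p1);o2,d2=ray(m2,*p2)
    s=np.linalg.lstsq(np.c_[d1,-d2],o2-o1,rcond=None)[0]
    a=o1+s[0]*d1;b=o2+s[1]*d2; return (a+b)/2,np.linalg.norm(a-b)
E
python3 - <<'E'
from h import *
for n in("top","side"):
    im=vision.camera(n); cv2.imwrite(f"pics/{n}0.png",cv2.resize(im[...,::-1],(800,600),interpolation=cv2.INTER_CUBIC)); np.save(f"{n}0.npy",im)
    m=vision.camera_model(n); print(n,-np.array(m["R"]).T@np.array(m["t"]))
s=robot.sense();print(s["clock"],s["tool_pos"],s["orientation"],robot.finger_overhang)
E
```

```text
top [ 0.3129764  -0.10102724  1.07237818]
side [ 0.40694017 -0.79971173  0.62526567]
0.1 [ 0.15347978 -0.57954292  0.23170073] [-1.79906032e+02 -8.98137892e-03  1.48272429e+01] 0.014
```

View pics/top0.png

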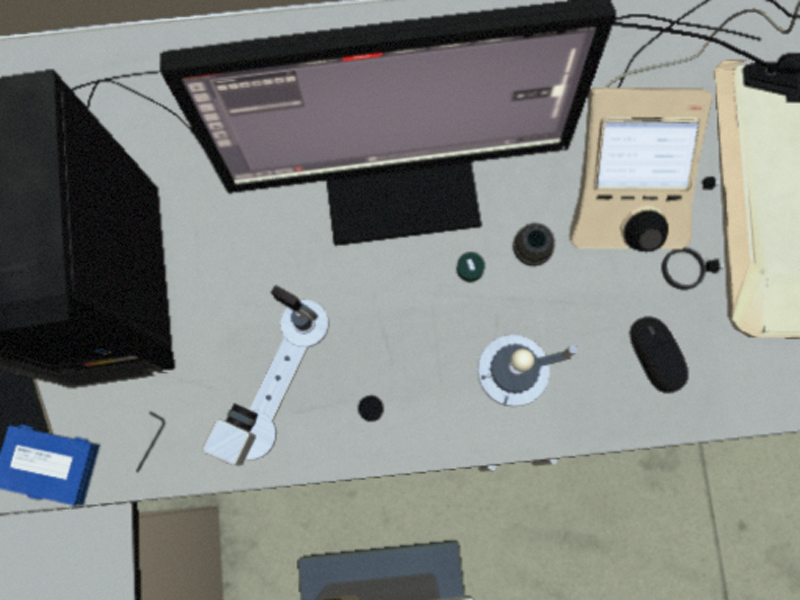

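View pics/side0.png

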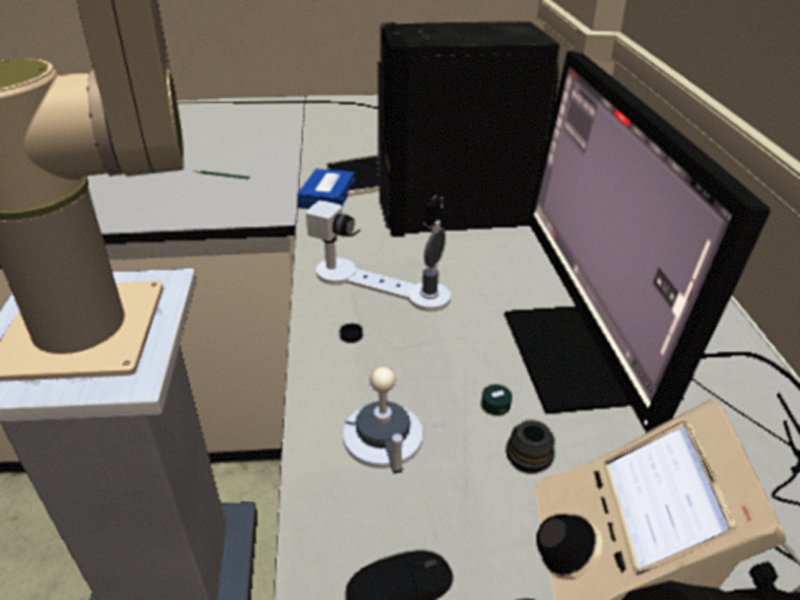

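The top picture shows the ball at (522,360), pin top at (573,349), mirror tab at about (288,298), rig foot at (303,322) and rig camera at (230,440). The side picture shows the ball at (382,379), pin top at (397,437) and tab at (434,205), all in 800x600 pixels.

Run:
```python
from h import *
T=vision.camera_model("top");S=vision.camera_model("side");k=.64
def px(p): return (p[0]*k-.2,p[1]*k-.2)
P=lambda n,a,b: print(n,*[np.round(v,4) for v in tri(T,px(a),S,px(b))])
P("ball",(522,360),(382,379))
P("pintop",(573,348),(397,437))
P("tabtop",(275,291),(435,198))
for n,p,z in [("foot holder",(514,371),.012),("pin80",(573,348),.08),("mirfoot",(303,322),.012),("camfoot",(256,438),.012),("puck",(470,267),.022),("obj",(534,244),.048),("cap",(371,408),.012),("tab179a",(277,290),.179)]:
    print(n,np.round(plane(T,*px(p),z),4))
for n,p,z in [("holder",(383,433),.012),("mirfoot",(430,294),.012),("camfoot",(335,270),.012),("tabmid",(434,207),.161),("pin80",(397,437),.08)]:
    print("S",n,np.round(plane(S,*px(p),z),4))
# ball masks
for n,b,m in(("top",(522,360),T),("side",(382,379),S)):
    im=np.load(n+"0.npy").astype(int);u,v=[int(x) for x in px(b)]
    c=im[v-14:v+15,u-14:u+15]; M=((c[...,0]-c[...,2]>25)&(c[...,0]>150)).astype(np.uint8)
    N,l,st,ce=cv2.connectedComponentsWithStats(M); i=1+np.argmax(st[1:,4]); print(n,st[i],ce[i]+[u-14,v-14])
    np.savetxt("ball_"+n+".txt",ce[i]+[u-14,v-14])
print(tri(T,np.loadtxt("ball_top.txt"),S,np.loadtxt("ball_side.txt")))
```

```text
ball [ 0.4458 -0.2499  0.1021] 0.0008
pintop [ 0.4571 -0.3214  0.0819] 0.0015
tabtop [0.547  0.0453 0.1781] 0.0032
foot holder [ 0.4444 -0.2507  0.012 ]
pin80 [ 0.4581 -0.3218  0.08  ]
mirfoot [0.5436 0.036  0.012 ]
camfoot [0.3886 0.1118 0.012 ]
puck [ 0.5966 -0.2063  0.022 ]
obj [ 0.6134 -0.2961  0.048 ]
cap [ 0.4136 -0.0485  0.012 ]
tab179a [0.5495 0.0427 0.179 ]
S holder [ 0.446 -0.252  0.012]
S mirfoot [0.543  0.0339 0.012 ]
S camfoot [0.393  0.1145 0.012 ]
S tabmid [0.5452 0.0487 0.161 ]
S pin80 [ 0.4565 -0.3198  0.08  ]
top [10  8 12 13 71] [334.14084507 230.08450704]
side [  7   7  16  13 127] [244.62992126 241.47244094]
(array([ 0.44605457, -0.25009026,  0.10439026]), np.float64(5.825022092970196e-05))
```

Check: ball height ≈0.10, pin radius 71.6 mm, rig foot spacing plausible, and the required mirror turn of about 0.96 rad falls inside the range. Moving above the pin.

Call:
move_arm(
  series=[
    [0.03,-0.0143,0,0,0],
    [0.03,-0.0143,0,0,0],
    [0.03,-0.0143,0,0,0],
    [0.03,-0.0143,0,0,0],
    [0.03,-0.0143,0,0,0],
    [0.03,-0.0143,0,0,0],
    [0.03,-0.0143,0,0,0],
    [0.03,-0.0143,0,0,0],
  ],
)

```text
clock: 0.77
tool_pos: [0.3572, -0.4065, 0.2322]
orientation: [-180.0, 0.0, 14.8]
force: [0.3, -0.5, 0.4]
grip_width: 0.0927
gripper_force: 0.0
```

Call:
move_arm(
  series=[
    [0.03,-0.0143,0,0,0],
    [0.03,-0.0143,0,0,0],
    [0.03,-0.0143,0,0,0],
    [0.03,-0.0143,0,0,0],
    [0,0,0,-0.124,0],
    [0,0,0,-0.124,0],
    [0,0,0,-0.124,0],
    [0,0,0,-0.124,0],
  ],
)

```text
clock: 1.43
tool_pos: [0.4577, -0.3214, 0.232]
orientation: [-179.9, 0.0, 43.6]
force: [-0.1, 0.2, 0.2]
grip_width: 0.0929
gripper_force: 0.0
```

Call:
move_arm(
  series=[
    [0,0,0,-0.124,0],
    [0,0,0,-0.124,0],
    [0,0,0,-0.124,0],
    [0,0,0,-0.124,0],
    [0,0,0,-0.124,0],
    [0,0,0,-0.124,0],
    [0,0,0,-0.124,0],
    [0,0,0,-0.124,0],
  ],
)

```text
clock: 2.1
tool_pos: [0.4574, -0.3218, 0.2321]
orientation: [-180.0, -0.0, 100.4]
force: [1.0, -0.2, 0.5]
grip_width: 0.0929
gripper_force: 0.0
```

```bash
cat > w.py <<'E'
from h import *
import sys
def look(name):
    m=vision.camera_model("wrist");im=vision.camera("wrist")
    np.save(name+".npy",im); np.save(name+"_m.npy",m,allow_pickle=True)
    cv2.imwrite(f"pics/{name}.png",cv2.resize(im[...,::-1],(800,600),interpolation=cv2.INTER_CUBIC));return m,im
def st():
    s=robot.sense();print(round(s["clock"],2),np.round(s["tool_pos"],4),np.round(s["orientation"],2),"q",np.round(s["joint_positions"],1),"F",np.round(s["force"],1),s["grip_width"],s["gripper_force"]);return s
def shift(target):
    s=st();p=np.array(target)-np.array(s["tool_pos"]);y=np.radians(s["orientation"][2])
    print("tool shift",np.round([p[0]*np.cos(y)+p[1]*np.sin(y),p[0]*np.sin(y)-p[1]*np.cos(y),-p[2]],4))
E
python3 - <<'E'
from w import *
st();m,_=look("w1")
print(-np.array(m["R"]).T@np.array(m["t"]))
for X in((.4575,-.321,.08),(.445,-.2505,.1),(.445,-.2505,.012)):print(np.array(proj(m,X))/.64)
E
```

```text
2.1 [ 0.4574 -0.3218  0.2321] [-1.7996e+02 -4.0000e-02  1.0044e+02] q [-40.4   1.3  91.9   0.   86.9 -50.8] F [ 1.  -0.2  0.5] 0.09287658166577095 0.0
[ 0.44540952 -0.25336737  0.38381101]
[394.88022263 284.07130622]
[395.59331826 181.97219057]
[395.5498047  183.06976332]
```

View pics/w1.png

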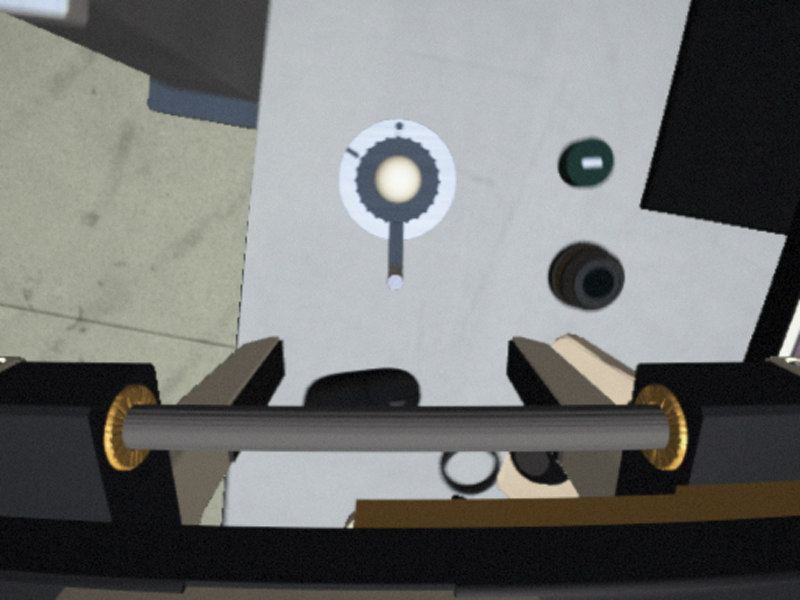

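The wrist picture shows the pin top at (396,283), the ball at (398,179), the open dot at (400,127) and the bar at (352,152). The pin is within 1 px of prediction and the collar is at about 0. Descend, grip the pin and turn.

Call:
move_arm(
  series=[
    [0,0,0.034,0,0],
    [0,0,0.034,0,0],
    [0,0,0.034,0,0],
    [0,0,0.034,0,0],
    [0,0,0.033,0,0],
    [0,0,0,0,120],
    [0,0,0,0,255],
    [0,0,0,0,255],
  ],
)

```text
clock: 2.82
tool_pos: [0.4584, -0.3226, 0.0654]
orientation: [179.9, 0.1, 100.0]
force: [0.4, -0.7, 0.7]
grip_width: 0.0779
gripper_force: 0.0
```

Call:
move_arm(
  series=[
    [0,0,0,0,255],
    [0,0,0,0,255],
    [0,0,0,0,255],
    [0,0,0,0,255],
    [0,0,0,0,255],
    [0,0,0,0,255],
  ],
)

```text
clock: 3.32
tool_pos: [0.4578, -0.3221, 0.064]
orientation: [180.0, 0.0, 100.1]
force: [0.4, 0.0, 0.9]
grip_width: 0.0376
gripper_force: 0.0
```

Call:
move_arm(
  series=[
    [0,0,0,0,255],
    [0,0,0,0,255],
    [0,0,0,0,255],
    [0,0,0,0,255],
    [0,0,0,0,255],
    [0,0,0,0,255],
  ],
)

```text
clock: 3.82
tool_pos: [0.4576, -0.322, 0.0636]
orientation: [-180.0, -0.0, 100.1]
force: [0.4, -0.1, 0.5]
grip_width: 0.0117
gripper_force: 30.0
```

Call:
move_arm(
  series=[
    [0.00013,0.0043,0,-0.06,255],
    [0.00013,0.0043,0,-0.06,255],
    [0.00013,0.0043,0,-0.06,255],
    [0.00013,0.0043,0,-0.06,255],
    [0.00013,0.0043,0,-0.06,255],
    [0.00013,0.0043,0,-0.06,255],
    [0.00013,0.0043,0,-0.06,255],
    [0.00013,0.0043,0,-0.06,255],
  ],
)

```text
clock: 4.48
tool_pos: [0.4894, -0.3087, 0.0637]
orientation: [180.0, 0.1, 127.7]
force: [1.9, -3.5, -2.8]
grip_width: 0.0113
gripper_force: 30.0
```

Call:
move_arm(
  series=[
    [0.00013,0.0043,0,-0.06,255],
    [0.00013,0.0043,0,-0.06,255],
    [0.00013,0.0043,0,-0.06,255],
    [0.00013,0.0043,0,-0.06,255],
    [0.00013,0.0043,0,-0.06,255],
    [0.00013,0.0043,0,-0.06,255],
    [0.00013,0.0043,0,-0.06,255],
    [0,0,0,0,255],
  ],
)

```text
clock: 5.15
tool_pos: [0.5099, -0.2856, 0.0638]
orientation: [180.0, 0.2, 151.9]
force: [7.0, -2.8, -5.0]
grip_width: 0.0115
gripper_force: 30.0
```

Run:
```python
from w import *
s=st();p=np.array(s["tool_pos"])-[.445,-.2505,0];print(np.hypot(*p[:2]),np.degrees(np.arctan2(p[1],p[0])))
```

```text
5.15 [ 0.5099 -0.2856  0.0638] [179.99   0.19 151.89] q [-34.3  13.1  97.3   0.   69.4 -96.2] F [ 7.  -2.8 -5. ] 0.011460158211960005 29.998186826705933
0.07373232388679483 -28.398265822114105
```

Call:
move_arm(
  series=[
    [0,0.0043,0,-0.06,255],
    [0,0.0043,0,-0.06,255],
    [0,0.0043,0,-0.06,255],
    [0,0,0,0,255],
    [0,0,0,0,255],
  ],
)

```text
clock: 5.57
tool_pos: [0.5152, -0.2739, 0.0638]
orientation: [180.0, 0.2, 162.0]
force: [7.8, -1.5, -5.0]
grip_width: 0.0113
gripper_force: 30.0
```

Run:
```python
from w import *
s=st();p=np.array(s["tool_pos"])-[.445,-.2505,0];print(np.hypot(*p[:2]),np.degrees(np.arctan2(p[1],p[0])))
look("w2")
```

```text
5.57 [ 0.5152 -0.2739  0.0638] [180.     0.18 162.01] q [-3.310e+01  1.300e+01  9.740e+01  1.000e-01  6.940e+01 -1.051e+02] F [ 7.8 -1.5 -5. ] 0.011250874111232118 29.998778700828552
0.07397616315835256 -18.414121547369525
```

View pics/w2.png

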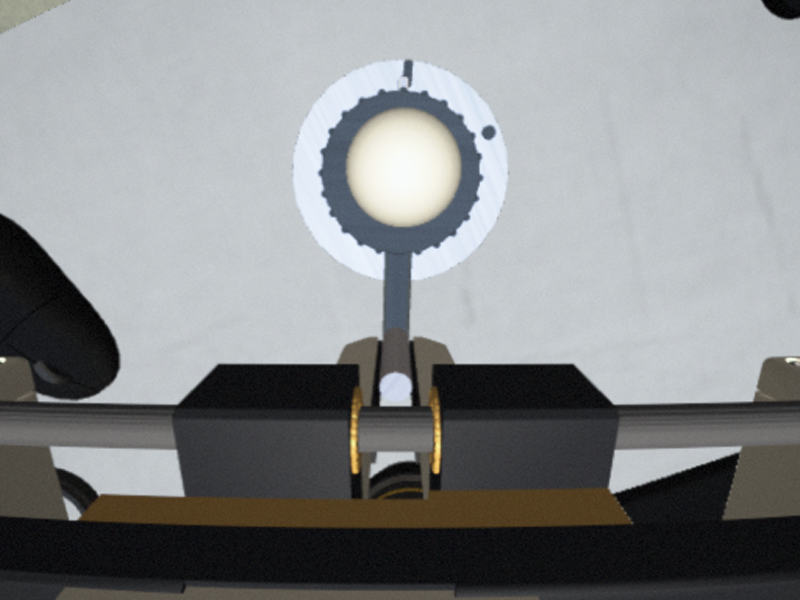

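The nib at (403,82) has just passed the bar at (408,70), and the dot at (489,131) is about 64° back, so the collar is at its stop (≈1.1 rad). Release, raise and go over to the mirror.

Call:
move_arm(
  series=[
    [0,0,0,0,140],
    [0,0,0,0,140],
    [0,0,0,0,140],
    [0,0,0,0,140],
    [0,0,0,0,140],
    [0,0,0,0,140],
    [0,0,-0.03,0,140],
    [0,0,-0.034,0,140],
  ],
)

```text
clock: 6.28
tool_pos: [0.5112, -0.2723, 0.1249]
orientation: [179.9, -0.4, 162.0]
force: [1.0, 0.6, -0.1]
grip_width: 0.0422
gripper_force: 0.0
```

Call:
move_arm(
  series=[
    [0,0,-0.034,0,0],
    [0,0,-0.034,0,0],
    [0,0,-0.034,0,0],
    [0,0,-0.034,0,0],
    [0.0068,0.0303,0,0,0],
    [0.0068,0.0303,0,0,0],
    [0.0068,0.0303,0,0,0],
    [0.0068,0.0303,0,0,0],
  ],
)

```text
clock: 6.95
tool_pos: [0.5252, -0.1491, 0.264]
orientation: [-180.0, 0.0, 161.9]
force: [0.7, -0.2, -1.2]
grip_width: 0.0901
gripper_force: 0.0
```

Call:
move_arm(
  series=[
    [0.0068,0.0303,0,0,0],
    [0.0068,0.0303,0,0,0],
    [0.0068,0.0303,0,0,0],
    [0.0068,0.0303,0,0,0],
    [0.0068,0.0303,0,0,0],
    [0.0068,0.0303,0,0,0],
    [0,0,0,0.122,0],
    [0,0,0,0.122,0],
  ],
)

```text
clock: 7.62
tool_pos: [0.5427, 0.0374, 0.2637]
orientation: [180.0, -0.0, 147.9]
force: [0.6, -1.1, 0.0]
grip_width: 0.0928
gripper_force: 0.0
```

Call:
move_arm(
  series=[
    [0,0,0,0.122,0],
    [0,0,0,0.122,0],
    [0,0,0,0.122,0],
    [0,0,0,0.122,0],
    [0,0,0,0.122,0],
    [0,0,0,0.122,0],
    [0,0,0,0.122,0],
    [0,0,0,0.122,0],
  ],
)

```text
clock: 8.28
tool_pos: [0.5427, 0.0354, 0.2636]
orientation: [-180.0, -0.0, 91.7]
force: [-0.5, -0.1, -0.9]
grip_width: 0.093
gripper_force: 0.0
```

Call:
move_arm(
  series=[
    [0,0,0,0.122,0],
    [0,0,0,0.122,0],
    [0,0,0,0.122,0],
    [0,0,0,0.122,0],
    [0,0,0,0.122,0],
    [0,0,0,0,0],
  ],
)

```text
clock: 8.78
tool_pos: [0.5427, 0.0354, 0.2637]
orientation: [180.0, 0.0, 56.8]
force: [-0.3, -0.9, -0.1]
grip_width: 0.0926
gripper_force: 0.0
```

Run:
```python
from w import *
st();m,_=look("w3");vision.camera("top")
im=vision.camera("top");np.save("top1.npy",im)
for X in((.5435,.035,.179),(.5435,.035,.012),(.391,.113,.012),(.4187,.0988,.1)):print(np.array(proj(m,X))/.64)
```

```text
8.78 [0.5427 0.0354 0.2637] [180.     0.    56.77] q [-1.7 -1.9 91.7 -0.  90.2 31.6] F [-0.3 -0.9 -0.1] 0.09260246735985861 0.0
[396.9803506  311.03975406]
[396.30360179 261.34632693]
[220.54423687 280.31577723]
[214.94428364 300.55819668]
```

View pics/w3.png

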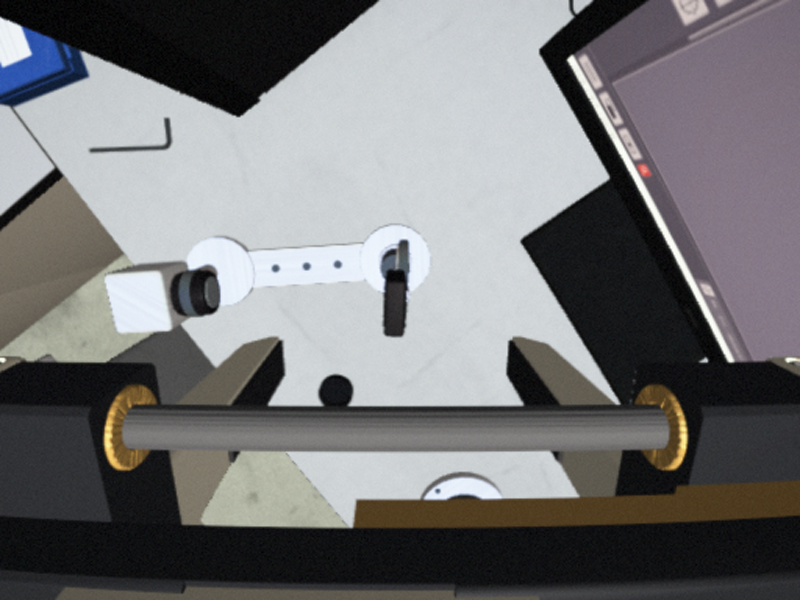

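The wrist picture shows the tab top centred near (395,305), the mirror foot at (397,258), the camera foot at (220,271) and the bar dots at (276,268), (307,267), (338,265). The rig direction needs refining, so I'll fit these features in the wrist and top views.

Run:
```python
from w import *
mw=np.load("w3_m.npy",allow_pickle=True).item();T=vision.camera_model("top")
iw=np.load("w3.npy");it=np.load("top1.npy");i0=np.load("top0.npy")
def dark(im,u,v,r=4):
    u,v=int(round(u)),int(round(v));c=im[v-r:v+r+1,u-r:u+r+1].mean(2);w=np.clip(np.percentile(c,70)-25-c,0,None)
    g=np.mgrid[-r:r+1,-r:r+1];return u+(w*g[1]).sum()/w.sum(),v+(w*g[0]).sum()/w.sum()
def disc(im,u,v,R,angs):
    # edge points by steepest brightness fall along rays, then ellipse fit
    g=cv2.GaussianBlur(im.astype(np.float32).mean(2),(0,0),.8);pts=[]
    for a in np.radians(angs):
        rr=np.arange(R-5,R+5,.25);x=(u+rr*np.cos(a)).astype(np.float32);y=(v+rr*np.sin(a)).astype(np.float32)
        p=cv2.remap(g,x[None],y[None],1)[0];i=np.argmin(np.gradient(p));pts.append((x[i],y[i]))
    pts=np.array(pts);A=np.c_[2*pts,np.ones(len(pts))];s=np.linalg.lstsq(A,(pts**2).sum(1),rcond=None)[0]
    return s[0],s[1],np.sqrt(s[2]+s[0]**2+s[1]**2)
k=.64
def line(P,n):
    P=np.array(P)[:,:2];d=np.linalg.svd(P-P.mean(0))[2][0];print(n,np.round(P,4).tolist(),"dir",np.degrees(np.arctan2(d[1],d[0])))
line([plane(mw,*dark(iw,a*k,b*k),.012) for a,b in((276,268),(307,267),(338,265))],"dots w")
line([plane(T,*dark(i0,a*k,b*k,3),.012) for a,b in((287,358),(279,377),(270,397))],"dots t")
mf=disc(iw,397*k,258*k,21.5,list(range(-150,-15,5))+list(range(-10,45,5)));cf=disc(iw,220*k,271*k,21.5,list(range(-160,-20,5))+list(range(45,80,5)))
print(mf,cf);line([plane(mw,*mf[:2],.012),plane(mw,*cf[:2],.012)],"discs w")
# tab outline in wrist view
g=iw[165:218,235:270].mean(2);M=(g<75).astype(np.uint8)
N,l,s,c=cv2.connectedComponentsWithStats(M);i=1+np.argmax(s[1:,4]);ys,xs=np.where(l==i)
bot=[(r,xs[ys==r].min()+235,xs[ys==r].max()+235) for r in sorted(set(ys))]
print([(r+165,a,b) for r,a,b in bot[::3]], ys.max()+165)
cv2.imwrite("pics/crops.png",np.hstack([cv2.resize(iw[150:225,190:290,::-1],(400,300)),cv2.resize(it[110:310,120:387,::-1],(400,300))]))
```

```text
dots w [[0.443, 0.0936], [0.4691, 0.0788], [0.495, 0.064]] dir -29.691924937485233
dots t [[0.4945, 0.0623], [0.4686, 0.0769], [0.4425, 0.0917]] dir 150.5339700489931
(np.float64(252.53596324330692), np.float64(166.1101232635308), np.float64(22.070474969710332)) (np.float64(139.5117780043871), np.float64(174.09094145960188), np.float64(22.300863589245413))
discs w [[0.5431, 0.0373], [0.3941, 0.1208]] dir 150.75210259222226
[(np.int64(172), np.int64(249), np.int64(257)), (np.int64(175), np.int64(247), np.int64(258)), (np.int64(178), np.int64(247), np.int64(259)), (np.int64(181), np.int64(247), np.int64(259)), (np.int64(184), np.int64(247), np.int64(260)), (np.int64(187), np.int64(246), np.int64(259)), (np.int64(190), np.int64(246), np.int64(259)), (np.int64(193), np.int64(246), np.int64(259)), (np.int64(196), np.int64(246), np.int64(259)), (np.int64(199), np.int64(246), np.int64(259)), (np.int64(202), np.int64(246), np.int64(258)), (np.int64(205), np.int64(246), np.int64(258)), (np.int64(208), np.int64(246), np.int64(258)), (np.int64(211), np.int64(246), np.int64(257)), (np.int64(214), np.int64(247), np.int64(256))] 214
```

View pics/crops.png

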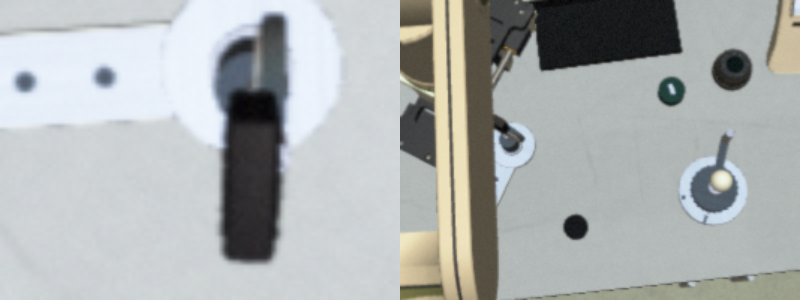

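The dots and discs agree on a rig direction of 150.5°, with the mirror axis at (0.543, 0.037). The mirror normal therefore needs to be at about 200.8°, which means a final tool yaw of about 110.8°. Descend and grip.

Call:
move_arm(
  series=[
    [0.0016,-0.0005,0.026,0,0],
    [0,0,0.026,0,0],
    [0,0,0.026,0,0],
    [0,0,0.026,0,0],
    [0,0,0,0,150],
    [0,0,0,0,255],
    [0,0,0,0,255],
    [0,0,0,0,255],
  ],
)

```text
clock: 9.6
tool_pos: [0.5447, 0.037, 0.1622]
orientation: [179.8, -0.1, 57.2]
force: [0.0, -0.6, 0.2]
grip_width: 0.0713
gripper_force: 0.0
```

Call:
move_arm(
  series=[
    [0,0,0,0,255],
    [0,0,0,0,255],
    [0,0,0,0,255],
    [0,0,0,0,255],
    [0,0,0,0,255],
    [0,0,0,0,255],
    [0,0,0,0,255],
    [0,0,0,0,255],
  ],
)

```text
clock: 10.27
tool_pos: [0.5434, 0.0369, 0.1597]
orientation: [180.0, -0.0, 57.1]
force: [2.9, -1.5, 0.7]
grip_width: 0.0174
gripper_force: 0.8
```

Call:
move_arm(
  series=[
    [0,0,0,0,255],
    [0,0,0,0,255],
    [0,0,0,0,255],
  ],
)

```text
clock: 10.52
tool_pos: [0.5433, 0.037, 0.1601]
orientation: [180.0, -0.0, 57.1]
force: [-2.3, -0.1, 5.4]
grip_width: 0.0119
gripper_force: 40.1
```

Call:
move_arm(
  series=[
    [0,0,0,-0.078,255],
    [0,0,0,-0.078,255],
    [0,0,0,-0.078,255],
    [0,0,0,-0.078,255],
    [0,0,0,-0.078,255],
    [0,0,0,-0.078,255],
  ],
)

```text
clock: 11.02
tool_pos: [0.5428, 0.0372, 0.16]
orientation: [-179.9, -0.0, 84.2]
force: [-6.6, 0.6, 7.9]
grip_width: 0.0117
gripper_force: 37.3
```

Call:
move_arm(
  series=[
    [0,0,0,-0.078,255],
    [0,0,0,-0.078,255],
    [0,0,0,-0.078,255],
    [0,0,0,-0.078,255],
    [0,0,0,-0.078,255],
    [0,0,0,-0.078,255],
    [0,0,0,0,255],
    [0,0,0,0,255],
  ],
)

```text
clock: 11.68
tool_pos: [0.5422, 0.0371, 0.16]
orientation: [-179.9, -0.1, 110.8]
force: [-10.0, -1.0, 9.5]
grip_width: 0.012
gripper_force: 37.3
```

Run:
```python
from w import *
st();m,_=look("w4")
im=vision.camera("side");np.save("side2.npy",im)
cv2.imwrite("pics/side2.png",cv2.resize(im[90:290,180:380,::-1],(600,600),interpolation=cv2.INTER_CUBIC))
for X in((.5433,.037,.131),(.5433,.037,.1)):print(np.array(proj(m,X))/.64)
```

```text
11.68 [0.5422 0.0371 0.16  ] [-1.7988e+02 -5.0000e-02  1.1077e+02] q [ -1.5   1.5  99.2   0.   79.4 -22.3] F [-10.   -1.    9.5] 0.012005208086084502 37.320673540234566
[396.02938103 347.27848145]
[396.02552006 325.57571316]
```

View pics/w4.png

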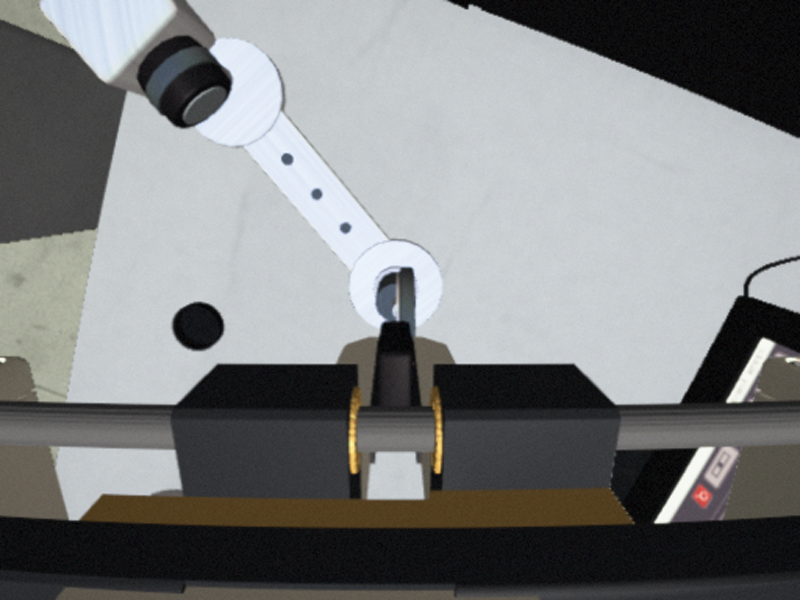

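View pics/side2.png

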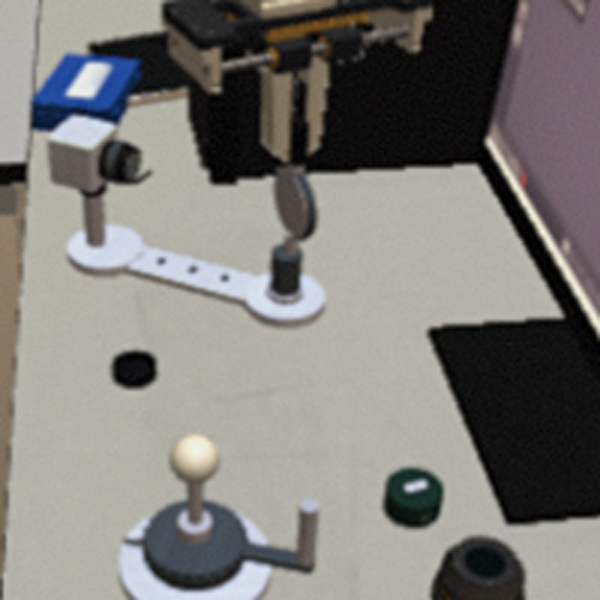

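The wrist picture shows the mirror edge-on and vertical at about (405,300), so it is aligned with the fingers. The bar dots (287,159)–(345,228) again give a rig direction of about 150.8°. In the side picture the collar lever stays at its locked place with the pin at (309,510), and the puck, objective and cap are undisturbed. Settle, then hand in.

Call:
move_arm(
  series=[
    [0,0,0,0,255],
    [0,0,0,0,255],
    [0,0,0,0,255],
    [0,0,0,0,255],
    [0,0,0,0,255],
    [0,0,0,0,255],
  ],
)

```text
clock: 12.28
tool_pos: [0.5422, 0.0372, 0.16]
orientation: [-179.9, -0.1, 110.7]
force: [-10.3, -1.0, 9.9]
grip_width: 0.012
gripper_force: 37.3
```

```bash
python3 -c "
from w import *
st();print(robot.hand_in())"
```

```text
12.28 [0.5422 0.0372 0.16  ] [-1.7988e+02 -5.0000e-02  1.1075e+02] q [ -1.5   1.5  99.2   0.   79.4 -22.2] F [-10.3  -1.    9.9] 0.011973269147007333 37.321433275938034
the job is handed in; nothing more can be done
None
```

I turned the collar to its stop past the locked mark and handed in at 12.3 s with the mirror gripped still at my measured angle for the ball; hand-in returned no verdict, and I set the angle by calibration, not from the rig camera's own view.

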